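# Stack a housing in the bonding jig and hold it pressed flush

## Task

Lay the flat back plate squarely on the spring-loaded nest of the bonding jig, between its two end cheeks, then lay the cover squarely on it with its round boss up, and let go of it. Then press down on the boss until its top is flush with the tops of the cheeks, about 10 mm down, and finish while still holding it pressed there, leaving the other things on the bench alone.

Things in the scene. Friction and masses are not known exactly. Their poses are not given: they have to be found in the camera images.
- jig: bonding jig fixed to the table: dark steel foot 150 x 90 x 12 mm with an upright aluminium cheek at each end of its long x axis, each 12 mm thick (x), 46 mm wide (y), tops 72 mm above the table, inner faces 49 mm either side of the centre; the long sides (+y, -y) are open. Origin: centre of the foot's underside, on the table; z up, x along the line through both cheeks
- nest_top (a point): centre of the top of the nest, a sprung grey plastic platform 84 (x) x 40 (y) x 10 mm between the cheeks, axes as the jig's; at rest 50 mm above the table, straight above the jig's origin. Parts lie on it long side along the jig's x; it carries both without sinking; the back plate's top is then 10 mm below, and the stacked cover's boss 10 mm above, the cheek tops
- nest (a joint): travel of the nest straight down from rest, m: 0 at rest, 0.010 when the two stacked parts are flush with the cheeks, stop at 0.015. It springs back when let go; at 0.010 it takes about 9 to 11 N on the pile to hold it, rising by 0.6 N per mm; it starts to move at about 3 to 5 N
- backplate: back plate: flat grey aluminium plate 90 (x) x 46 (y) x 12 mm (z), top plain but for four small dark screw holes at the corners, lying on the table left or right of the jig; origin centre of underside, z up
- cover: cover: grey aluminium plate 90 (x) x 46 (y) x 10 mm with a round boss, 34 mm diameter and 10 mm high, on the middle of its top (20 mm over all); lying boss up on the table on the other side of the jig; origin centre of underside, z up
- cover_top (a point): centre of the top face of the cover's boss, 20 mm above the cover's underside: the place to press
- cap_a: small stepped black plastic cap, 26 mm diameter, 24 mm high, standing on the table nearer the robot on the left; bystander; origin centre of underside
- cap_b: another such cap, beyond and left of the jig; bystander
- cap_c: another such cap, nearer the robot on the right; bystander
- disc: plain round aluminium disc, 48 mm diameter, 9 mm thick, lying beyond and right of the jig; bystander, not part of the job; origin centre of underside
- reel: solder-wire reel standing on its flange, 60 mm diameter, 44 mm high, far left; bystander; origin centre of underside
- pendant: hand-held keypad terminal lying flat, 85 x 170 x 26 mm, far right; bystander; origin centre of underside
There are look-alikes about, which are no part of the job. What is shaped like the cover but blue is not meant.

How it is judged:
By the outcome, as a careful person would: the job done as asked, in the order asked, and still so for the second after the job is handed in, while the arm keeps its last pose, push and grip.
It also fails if it takes over 67 s, if anything falls off the work surface, if the arm or the gripper's body presses on something with over 40 N, if the wrist force passes 120 N, or if a joint passes its speed limit or range.

## Robot

A 6-joint arm with a two-finger parallel gripper is mounted at the origin on the work surface. World frame = base frame: x ahead of the robot, y to its left, z up, the work surface at z = 0. Lengths are in m, angles in rad, forces in N, time in s.
With the tool pointing down it reaches from about 0.25 to 0.775 m from the base axis. Payload 4 kg.
Tool frame: the origin (TCP) lies midway between the tips of the shut fingers; the grasp point (between the pads) lies 19 mm behind it (grip_point_offset is the distance from the TCP to the grasp point, in m); z points along the fingers, y is the line along which they close (so a half turn about z gives the same grasp; the last joint's range is limited). The gripper opens to 94 mm and grips with 3 to 60 N. Pads are 16 mm wide; open, the fingers measure 119 mm over their backs; the gripper's body (75 mm by 177 mm) begins 78 mm behind the grasp point.
Start: joints at [1.078, 0.087, 1.371, -0, 1.684, -0.103], TCP at [0.209, 0.509, 0.206] pointing down, gripper open.
Joint ranges: [-3.1, 3.1], [-0.76, 2.03], [0.27, 2.55], [-1.08, 4.22], [0.17, 2.65], [-2.57, 2.57]. Speed limits (rad/s): [2.79, 2.79, 3.14, 3.14, 3.14, 3.14].

## Interface

Orientations are given as [roll, pitch, yaw] about the fixed x, y, z axes, in that order (R = Rz(yaw) Ry(pitch) Rx(roll)).
In Python, from bench import * gives the robot as it stands.
- The arm moves only by the tool carry_out, never from a script. Its argument "commands" is a list of rows, each a list of 6 numbers: the shift along the tool's x, y, z in m, then the turn, a rotation vector about the tool's x, y, z in rad. In form: [[tx, ty, tz, rx, ry, rz], ...]. A call has exactly 5 rows; each row is the pose to reach, as a shift and turn from the pose commanded when the call began, along the tool's axes at that moment; what a row does not reach only later rows make up. A row lasts 1/10 s, in which the tool goes at most 50 mm and 8.59 degrees, less where a joint would pass 70% of its speed; a pose out of reach is approached as far as the arm can. A call with a gripper value outside its range is refused whole. "jaw" is the opening, from 0 (shut) to 1 (fully open), set as the call begins (left out, the last holds). The fingers move at their own pace and stop on an object; the grip force is fixed at half the most. Time passes only in rows, so rows that repeat a pose let the fingers close, or fill a call up. It gives the time, the measured TCP pose, the force, the opening and the grip force at its end, in the units of the state.
- get_obs(): the state, without advancing time (a new reading comes with each control period).
- snapshot(name): name is "side" or "top" or "wrist"; returns a dict with "img" (480x640x3 uint8, red, green, blue), "range_z" (480x640 float32, m along the optical axis (not along the pixel's ray), 0 where there is no reading), "fx", "fy", "cx", "cy" (pixels), "distortion" ([k1, k2, p1, p2, k3] as OpenCV has them; the pictures are not rectified), "R" (3x3) and "t" (3): a world point X has camera coordinates R X + t. Camera axes: x right, y down, z forward; pixel columns grow to the right and rows downward; lengths in m; the calibration is good to about 2 mm. A picture is of the moment at which its call begins.
- close_job(): hands the job in; it is judged then, once.
The state is a dict: "time": time; "joint_positions": joint angles; "qvel": joint speeds; "joint_torque": joint torques, N m; "tool_pos": TCP position; "ee_rot": TCP orientation; "wrist_force": force on the tool from outside, world axes, zero at the start; "wrist_torque": the same for the moment, N m; "width": finger opening in m; "finger_force": force on a finger pad.
Only numpy, scipy, OpenCV 4.12 (cv2) and the standard library are available. Lean on these libraries where they do the work, as an engineer would, in place of code of your own. Each camera call takes 0.05 s, during which the arm holds its last target. There are 200 camera calls.

## Working session

There is one attempt and no reset: what is moved stays moved. The work goes in short steps, Python scripts to look and compute and a tool call to move; the robot and the scene stay as the last step left them, time stands still between calls to the robot, and variables do not carry over. Pictures are saved under pics/ and viewed, at most 10 in all, crops included, and the job is handed in when it is done.

Besides the shell and the picture viewer there is one more tool, called after ">>>" as name([rows], argument=value, ...), one row to a line, values as JSON. carry_out: Moves the arm, as the interface text tells. Its arguments: {"type":"object","properties":{"commands":{"type":"array","items":{"type":"array","items":{"type":"number"}}},"jaw":{"type":"number"}},"required":["commands"]}

```bash
ls; mkdir -p pics; cat > h.py <<'E'
from bench import *
import numpy as np, cv2
from scipy.spatial.transform import Rotation as Ro
def K(s): return np.array([[s["fx"],0,s["cx"]],[0,s["fy"],s["cy"]],[0,0,1.]])
def ray(s,uv):
    p=cv2.undistortPoints(np.array(uv,float).reshape(-1,1,2),K(s),np.array(s["distortion"],float)).reshape(-1,2)
    R=np.array(s["R"]);t=np.array(s["t"])
    return -R.T@t, np.c_[p,np.ones(len(p))]@R
def onz(s,uv,z):
    o,d=ray(s,uv); return o+d*((z-o[2])/d[:,2])[:,None]
def cloud(s):
    v,u=np.mgrid[0:480,0:640]; o,d=ray(s,np.c_[u.ravel(),v.ravel()])
    return (o+d*s["range_z"].ravel()[:,None]).reshape(480,640,3)
def save(n,im): cv2.imwrite("pics/"+n+".png",im[:,:,::-1])
E
python3 - <<'E'
from h import *
print(get_obs())
a=snapshot("top");b=snapshot("side")
for n,s in(("top",a),("side",b)):
    save(n,s["img"]); print(n,s["fx"],s["distortion"],-np.array(s["R"]).T@s["t"],(s["range_z"]>0).mean())
np.save("top.npy",a,allow_pickle=True);np.save("side.npy",b,allow_pickle=True)
E
```

```text
pics
{'time': 0.0, 'joint_positions': array([ 1.07786319e+00,  8.79188831e-02,  1.37220268e+00,  1.68548443e-05,
        1.68359984e+00, -1.03124799e-01]), 'qvel': array([-0.00033785, -0.00138777,  0.00152797,  0.00091238,  0.00268324,
        0.00137447]), 'joint_torque': array([ 4.53025032e-04, -3.40174377e+01, -3.02432334e+01,  7.18827057e-02,
        3.29589180e-02, -1.72668283e-04]), 'tool_pos': array([0.2087636 , 0.50826259, 0.20435008]), 'ee_rot': array([-3.13947693e+00, -2.35800877e-04,  2.75178595e+00]), 'wrist_force': array([-0.42261824,  0.44579751,  0.18855709]), 'wrist_torque': array([ 0.02404391,  0.03179053, -0.02020075]), 'finger_force': 0.0, 'width': 0.09396032289267024}
top 560.0746808059199 [0.01485716 0.         0.         0.         0.        ] [ 0.48301395 -0.01985008  1.17435022] 0.9958919270833333
side 514.3969735312643 [-0.1076573  0.         0.         0.         0.       ] [0.03273225 0.85474345 0.8733073 ] 0.9958463541666667
```

View pics/top.png

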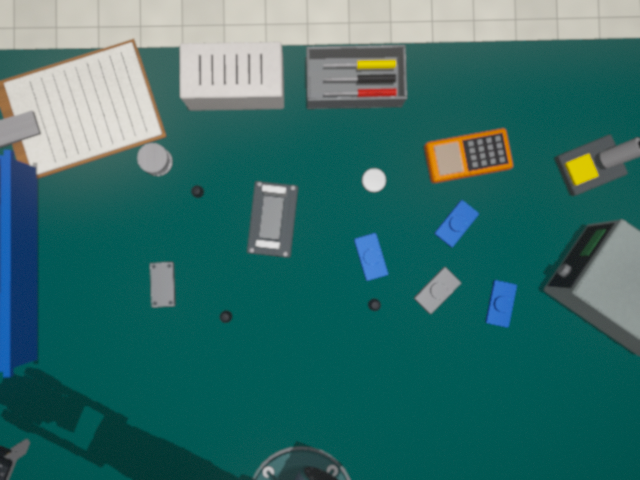

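View pics/side.png

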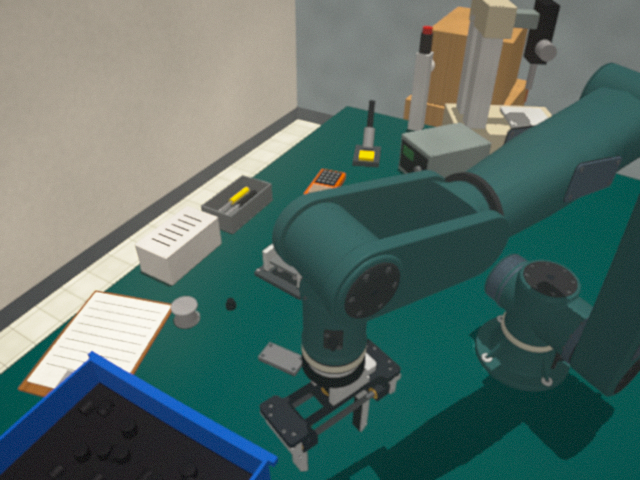

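Top view: back plate at (162,285), jig at (273,219) and grey cover at (438,291), with blue look-alikes at (371,257), (457,223) and (502,303). The caps are at (226,316), (197,191) and (374,305). In the side view the arm hides much of the scene; the back plate is at (281,355).

```bash
cat >> h.py <<'E'
def rectz(s,mask,seed,z):
    n,l=cv2.connectedComponents(mask.astype(np.uint8)); m=(l==l[seed[1],seed[0]]).astype(np.uint8)
    c=max(cv2.findContours(m,cv2.RETR_EXTERNAL,cv2.CHAIN_APPROX_NONE)[0],key=len).reshape(-1,2)
    P=onz(s,c,z)[:,:2]*1000
    r=cv2.minAreaRect(P.astype(np.float32)); b=cv2.boxPoints(r); e=max(b[1]-b[0],b[2]-b[1],key=np.linalg.norm)
    return np.array(r[0]),np.array(r[1]),np.degrees(np.arctan2(e[1],e[0])),m
E
python3 - <<'E'
from h import *
s=np.load("top.npy",allow_pickle=True).item(); im=s["img"].astype(int)
C=cloud(s); sat=im.max(2)-im.min(2)
g=(sat<45)&(im.max(2)>75)
for n,uv,z in(("bp",(162,285),.012),("cov",(430,298),.01)):
    c,w,a,m=rectz(s,g,uv,z); print(n,c,w,a,m.sum(),np.median(C[m>0][:,2]),np.percentile(C[m>0][:,2],[5,95]))
c,w,a,m=rectz(s,sat<45,(255,240),.012); print("jig",c,w,a,np.percentile(C[m>0][:,2],[5,50,95]))
for uv in((273,189),(267,244),(271,217),(438,290)): print(uv,C[uv[1],uv[0]],im[uv[1],uv[0]])
for n,uv in(("cap",(226,316)),("cap",(197,191)),("cap",(374,305)),("disc",(374,180))): print(n,C[uv[1],uv[0]])
E
```

```text
bp [449.34396362 275.88064575] [94.38279724 51.8355751 ] 1.7422793 1143 0.01015144910132637 [-0.00156954  0.01427652]
cov [ 424.58502197 -293.04937744] [51.0042572  94.28356171] -46.49013 1144 0.009062122587047527 [-0.00205726  0.02038064]
jig [579.6427002   46.38526535] [ 92.05028534 152.09161377] -7.5381446 [0.0053633  0.0122885  0.07025597]
(273, 189) [0.6336303  0.04027941 0.07330558] [221 221 220]
(267, 244) [0.5251839  0.05393562 0.07439469] [224 223 223]
(271, 217) [0.58036997 0.04662754 0.04930183] [151 152 154]
(438, 290) [ 0.42549502 -0.29247758  0.01902509] [159 161 163]
cap [0.38176682 0.14343313 0.0242723 ]
cap [0.6396313  0.20000083 0.02120619]
cap [ 0.39768959 -0.15956787  0.02257581]
disc [ 0.65775486 -0.16830126  0.0051493 ]
```

```bash
cat > go.py <<'E'
# usage: go.py x y z yawdeg (mm): prints delta in tool axes (mm, rad) from measured pose
import sys; from h import *
o=get_obs(); x,y,z,yw=map(float,sys.argv[1:5]); R=Ro.from_euler("xyz",o["ee_rot"])
cur=np.degrees(o["ee_rot"][2]); yw=cur+(yw-cur+180)%360-180
d=R.inv().apply(np.array([x,y,z])/1e3-o["tool_pos"]); rv=(R.inv()*Ro.from_euler("xyz",[np.pi,0,np.radians(yw)])).as_rotvec()
print("t",o["time"].round(2),"pos",(o["tool_pos"]*1e3).round(1),"rpy",np.degrees(o["ee_rot"]).round(2),"F",o["wrist_force"].round(1),"w",round(o["width"]*1e3,1),"ff",round(o["finger_force"],1))
print("d mm",(d*1e3).round(1),"rot",rv.round(4))
E
python3 go.py 449.3 275.9 180 181.7
```

```text
Traceback (most recent call last):
  File "go.py", line 6, in <module>
    print("t",o["time"].round(2),"pos",(o["tool_pos"]*1e3).round(1),"rpy",np.degrees(o["ee_rot"]).round(2),"F",o["wrist_force"].round(1),"w",round(o["width"]*1e3,1),"ff",round(o["finger_force"],1))
              ^^^^^^^^^^^^^^^
AttributeError: 'float' object has no attribute 'round'
```

```bash
sed -i 's/o\["time"\].round(2)/round(o["time"],2)/' go.py; python3 go.py 449.3 275.9 180 181.7
```

```text
t 0.1 pos [208.8 508.3 204.4] rpy [-1.7989e+02 -1.0000e-02  1.5767e+02] F [-1.1  0.4  0.4] w 94.1 ff 0.0
d mm [-310.8 -123.5   24.6] rot [-0.0019 -0.0006 -0.4195]
```

>>> carry_out([
  [-0.044, -0.0175, 0.0035, 0, 0, 0],
  [-0.088, -0.035, 0.007, 0, 0, 0],
  [-0.132, -0.0525, 0.0105, 0, 0, 0],
  [-0.176, -0.07, 0.014, 0, 0, 0],
  [-0.217, -0.0865, 0.017, 0, 0, 0],
], jaw=1)

```text
time: 0.6
tool_pos: [0.3778, 0.3445, 0.1878]
ee_rot: [-3.141, -0.0, 2.752]
wrist_force: [-0.2, 0.8, 0.4]
width: 0.0939
finger_force: 0.0
```

>>> carry_out([
  [-0.035, -0.014, 0.003, 0, 0, -0.14],
  [-0.065, -0.026, 0.005, 0, 0, -0.28],
  [-0.094, -0.037, 0.0075, -0.002, 0, -0.42],
  [-0.094, -0.037, 0.0075, -0.002, 0, -0.42],
  [-0.094, -0.037, 0.0075, -0.002, 0, -0.42],
])

```text
time: 1.1
tool_pos: [0.4495, 0.276, 0.1803]
ee_rot: [3.14, -0.001, -3.114]
wrist_force: [0.3, 0.2, 0.6]
width: 0.0939
finger_force: 0.0
```

```bash
python3 - <<'E'
from h import *
s=snapshot("wrist"); save("w1",s["img"]); np.save("w1.npy",s,allow_pickle=True)
im=s["img"].astype(int); print(s["fx"],-np.array(s["R"]).T@s["t"],np.array(s["R"])[2])
R=np.array(s["R"]);p=R@np.array([.449,.276,.012])+s["t"]; print(p[:2]/p[2]*s["fx"]+[s["cx"],s["cy"]])
E
python3 go.py 449.3 275.9 180 181.7
```

```text
368.94633522095984 [0.3853098  0.27307134 0.35921903] [ 0.22471679  0.00735841 -0.97439634]
[323.79293493 220.00805664]
t 1.15 pos [449.2 276.6 180.6] rpy [ 1.7987e+02 -5.0000e-02 -1.7835e+02] F [ 1.1  0.3 -0.9] w 94.0 ff 0.0
d mm [-0.1 -0.7  0.6] rot [ 0.0022 -0.0008 -0.001 ]
```

View pics/w1.png

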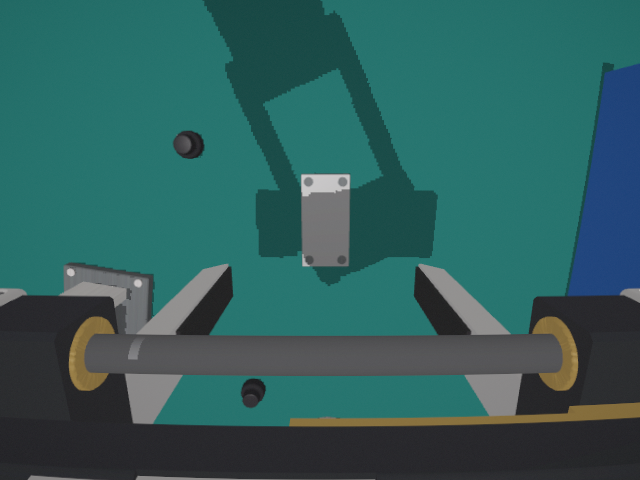

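Wrist view: plate centred at about (326,220), corners (302,175)–(350,266), with the gripper's shadow on it; the jig's corner is at (110,290). I'll measure the plate and triangulate it with the top view.

```bash
cat >> h.py <<'E'
def tri(a,ua,b,ub):
    o1,d1=ray(a,[ua]);o2,d2=ray(b,[ub]);d1,d2=d1[0],d2[0]
    k=np.linalg.lstsq(np.c_[d1,-d2],o2-o1,rcond=None)[0]; p=o1+k[0]*d1;q=o2+k[1]*d2
    return (p+q)/2,np.linalg.norm(p-q)
def cen(m):
    r=cv2.minAreaRect(np.argwhere(m)[:,::-1].astype(np.float32)); return r[0]
E
python3 - <<'E'
from h import *
s=np.load("w1.npy",allow_pickle=True).item();a=np.load("top.npy",allow_pickle=True).item()
f=lambda s:(np.ptp(s["img"].astype(int),axis=2)<45)&(s["img"].max(2)>75)
c,w,an,m=rectz(s,f(s),(326,230),.012); print(c,w,an)
C=cloud(s); print(np.percentile(C[m>0][:,2],[5,50,95]))
print(tri(a,cen(rectz(a,f(a),(162,285),.012)[3]),s,cen(m)))
E
```

```text
[449.73681641 277.25317383] [90.44841766 47.48036575] 1.5994765
[0.0001157  0.01143961 0.01273539]
(array([0.44921671, 0.27711872, 0.00743003]), np.float64(0.00022794058547167674))
```

```bash
python3 go.py 449.6 277 4 181.6
```

```text
t 1.15 pos [449.2 276.6 180.6] rpy [ 1.7987e+02 -5.0000e-02 -1.7835e+02] F [ 1.1  0.3 -0.9] w 94.0 ff 0.0
d mm [ -0.6  -0.  176.6] rot [ 0.0022 -0.0008  0.0008]
```

>>> carry_out([
  [0, 0, 0.04, 0, 0, 0],
  [0, 0, 0.08, 0, 0, 0],
  [-0.0005, 0, 0.11, 0, 0, 0],
  [-0.0005, 0, 0.135, 0, 0, 0],
  [-0.0005, 0, 0.15, 0, 0, 0],
])

```text
time: 1.65
tool_pos: [0.4477, 0.2773, 0.0285]
ee_rot: [3.141, -0.003, -3.11]
wrist_force: [-0.8, -0.9, -1.2]
width: 0.0941
finger_force: 0.0
```

>>> carry_out([
  [0, 0, 0.008, 0, 0, 0],
  [0, 0, 0.014, 0, 0, 0],
  [0, 0, 0.019, 0, 0, 0],
  [0, 0, 0.023, 0, 0, 0],
  [0, 0, 0.024, 0, 0, 0],
])

```text
time: 2.15
tool_pos: [0.4505, 0.2769, 0.0072]
ee_rot: [3.139, 0.001, -3.111]
wrist_force: [0.3, -0.2, -0.7]
width: 0.0942
finger_force: 0.0
```

```bash
python3 go.py 449.6 277 4 181.6
```

```text
t 2.15 pos [450.5 276.9   7.2] rpy [ 1.7987e+02  6.0000e-02 -1.7827e+02] F [ 0.3 -0.2 -0.7] w 94.2 ff 0.0
d mm [0.9 0.2 3.2] rot [0.0022 0.001  0.0023]
```

Descend 3 mm more, close, lift a little.

>>> carry_out([
  [0, 0, 0.002, 0, 0, 0],
  [0, 0, 0.003, 0, 0, 0],
  [0, 0, 0.003, 0, 0, 0],
  [0, 0, 0.003, 0, 0, 0],
  [0, 0, 0.003, 0, 0, 0],
])

```text
time: 2.65
tool_pos: [0.4504, 0.2767, 0.0041]
ee_rot: [3.139, 0.001, -3.111]
wrist_force: [0.2, 0.3, -0.5]
width: 0.0947
finger_force: 0.0
```

>>> carry_out([
  [0, 0, 0, 0, 0, 0],
  [0, 0, 0, 0, 0, 0],
  [0, 0, 0, 0, 0, 0],
  [0, 0, 0, 0, 0, 0],
  [0, 0, 0, 0, 0, 0],
], jaw=0.3)

```text
time: 3.15
tool_pos: [0.4503, 0.2767, 0.004]
ee_rot: [3.14, 0.0, -3.111]
wrist_force: [-0.3, 0.2, -0.0]
width: 0.0576
finger_force: 0.0
```

>>> carry_out([
  [0, 0, 0, 0, 0, 0],
  [0, 0, 0, 0, 0, 0],
  [0, 0, 0, 0, 0, 0],
  [0, 0, 0, 0, 0, 0],
  [0, 0, 0, 0, 0, 0],
])

```text
time: 3.65
tool_pos: [0.4503, 0.2769, 0.004]
ee_rot: [3.139, 0.0, -3.111]
wrist_force: [-0.6, 1.5, -0.4]
width: 0.0458
finger_force: 30.0
```

>>> carry_out([
  [0, 0, -0.01, 0, 0, 0],
  [0, 0, -0.04, 0, 0, 0],
  [0, 0, -0.08, 0, 0, 0],
  [0, 0, -0.12, 0, 0, 0],
  [0, 0, -0.15, 0, 0, 0],
])

```text
time: 4.15
tool_pos: [0.4508, 0.2765, 0.1575]
ee_rot: [3.139, 0.003, -3.111]
wrist_force: [0.8, -0.8, -1.6]
width: 0.0454
finger_force: 30.0
```

>>> carry_out([
  [0, 0.02, -0.01, 0, 0, 0],
  [0.005, 0.06, -0.03, 0, 0, 0.04],
  [0.01, 0.1, -0.04, 0, 0, 0.08],
  [0.015, 0.14, -0.046, 0, 0, 0.12],
  [0.02, 0.17, -0.046, 0, 0, 0.16],
])

```text
time: 4.65
tool_pos: [0.4249, 0.4479, 0.2022]
ee_rot: [3.137, 0.002, 3.011]
wrist_force: [0.5, 0.2, -1.4]
width: 0.0454
finger_force: 30.0
```

```bash
python3 go.py 430 60 200 172.5
```

```text
t 4.65 pos [424.9 447.9 202.2] rpy [1.7976e+02 1.1000e-01 1.7252e+02] F [ 0.5  0.2 -1.4] w 45.4 ff 30.0
d mm [ -55.6 -383.9    0.7] rot [0.0042 0.0018 0.0004]
```

I had the tool y sign wrong; at this yaw, +y is world +y. No harm was done, so I'm moving back.

>>> carry_out([
  [-0.003, -0.02, 0, 0, 0, 0],
  [-0.009, -0.06, 0, 0, 0, 0],
  [-0.015, -0.105, 0, 0, 0, 0],
  [-0.021, -0.15, 0, 0, 0, 0],
  [-0.028, -0.192, 0, 0, 0, 0],
])

```text
time: 5.15
tool_pos: [0.4274, 0.2497, 0.2003]
ee_rot: [3.14, 0.0, 3.012]
wrist_force: [1.2, -0.7, -1.1]
width: 0.0454
finger_force: 30.0
```

>>> carry_out([
  [-0.006, -0.045, 0, 0, 0, 0],
  [-0.013, -0.09, 0, 0, 0, 0],
  [-0.019, -0.135, 0, 0, 0, 0],
  [-0.025, -0.175, 0, 0, 0, 0],
  [-0.0275, -0.192, 0, 0.004, 0.002, 0],
])

```text
time: 5.65
tool_pos: [0.4299, 0.0544, 0.2002]
ee_rot: [-3.138, -0.001, 3.008]
wrist_force: [1.0, -0.1, -1.7]
width: 0.0455
finger_force: 30.0
```

>>> carry_out([
  [0, 0, 0, 0, 0, 0],
  [0, 0, 0, 0, 0, 0],
  [0, 0, 0, 0, 0, 0],
  [0, 0, 0, 0, 0, 0],
  [0, 0, 0, 0, 0, 0],
])

```text
time: 6.15
tool_pos: [0.4304, 0.0586, 0.1995]
ee_rot: [-3.14, -0.002, 3.014]
wrist_force: [-0.3, -0.5, -0.9]
width: 0.0455
finger_force: 30.0
```

```bash
python3 go.py 430 60 200 172.5; python3 - <<'E'
from h import *
s=snapshot("wrist"); save("w2",s["img"]); np.save("w2.npy",s,allow_pickle=True)
E
```

```text
t 6.15 pos [430.4  58.6 199.5] rpy [-1.7990e+02 -1.2000e-01  1.7267e+02] F [-0.3 -0.5 -0.9] w 45.5 ff 30.0
d mm [ 0.6  1.3 -0.5] rot [-0.0018 -0.0021  0.0029]
```

View pics/w2.png

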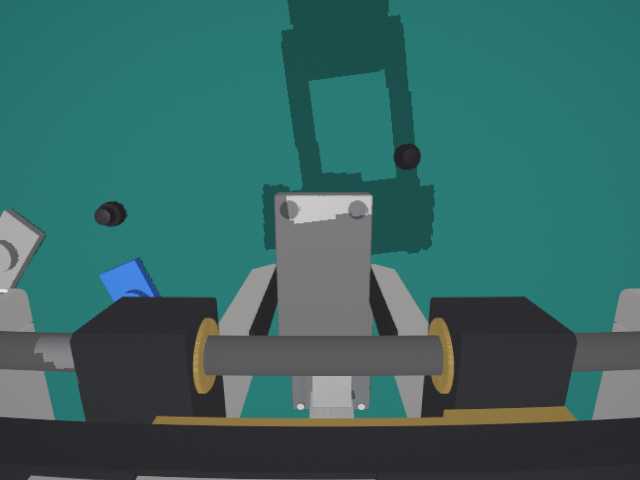

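Image up is −x here, so the jig lies below the fingers, at about (330,390), with the held plate's far edge at row 193. I'll go beyond the jig to see it ahead of the camera.

```bash
python3 go.py 704 30 200 172.5; python3 - <<'E'
from h import *
s=np.load("w2.npy",allow_pickle=True).item()
C=cloud(s);o=get_obs();R=Ro.from_euler("xyz",o["ee_rot"])
for v in (195,200,250,300): print(v,C[v,300]) 
m=(C[...,2]>.15)&(np.ptp(s["img"].astype(int),axis=2)<45);m[:185]=0;m[260:]=0;m[:,:268]=0;m[:,380:]=0
P=R.inv().apply(C[m]-o["tool_pos"])*1e3; print(len(P),P.min(0),P.max(0),np.median(P,0))
E
```

```text
t 6.2 pos [430.4  58.4 199.5] rpy [-1.7989e+02 -1.2000e-01  1.7265e+02] F [-1.  -0.2 -1.4] w 45.5 ff 30.0
d mm [-275.     6.8   -1.1] rot [-0.0019 -0.0021  0.0027]
195 [0.38474823 0.05280174 0.20753767]
200 [0.38712764 0.05242488 0.20691908]
250 [0.41092891 0.04906621 0.20733924]
300 [0.43661402 0.04534994 0.20673997]
6492 [  13.17176001  -23.6341804  -178.82457382] [64.41298821 22.08120923  3.27735985] [30.30621365 -0.75102712 -7.61567864]
```

>>> carry_out([
  [-0.02, 0, 0, 0, 0, 0],
  [-0.05, 0.001, 0, 0, 0, 0],
  [-0.09, 0.002, 0, 0, 0, 0],
  [-0.13, 0.003, 0, 0, 0, 0],
  [-0.17, 0.004, 0, 0, 0, 0],
])

```text
time: 6.7
tool_pos: [0.601, 0.0401, 0.199]
ee_rot: [-3.14, -0.002, 3.013]
wrist_force: [0.4, 0.1, -1.1]
width: 0.0456
finger_force: 30.0
```

>>> carry_out([
  [-0.04, 0, 0, 0, 0, 0],
  [-0.07, 0.001, 0, 0, 0, 0],
  [-0.095, 0.002, 0, 0, 0, 0],
  [-0.105, 0.003, 0, 0, 0, 0],
  [-0.105, 0.003, 0, 0, 0, 0],
])

```text
time: 7.2
tool_pos: [0.705, 0.0294, 0.1971]
ee_rot: [-3.14, -0.004, 3.012]
wrist_force: [0.1, 0.8, -1.9]
width: 0.0455
finger_force: 30.0
```

>>> carry_out([
  [0, 0, 0, 0, 0, 0],
  [0, 0, 0, 0, 0, 0],
  [0, 0, 0, 0, 0, 0],
  [0, 0, 0, 0, 0, 0],
  [0, 0, 0, 0, 0, 0],
])

```text
time: 7.7
tool_pos: [0.7038, 0.0291, 0.1995]
ee_rot: [-3.14, -0.001, 3.012]
wrist_force: [-0.2, 0.9, -1.5]
width: 0.0457
finger_force: 30.0
```

```bash
python3 go.py 704 30 200 172.5; python3 - <<'E'
from h import *
s=snapshot("wrist"); save("w3",s["img"]); np.save("w3.npy",s,allow_pickle=True)
E
```

```text
t 7.7 pos [703.8  29.1 199.5] rpy [-1.7989e+02 -8.0000e-02  1.7257e+02] F [-0.2  0.9 -1.5] w 45.7 ff 30.0
d mm [-0.1  0.9 -0.5] rot [-0.0019 -0.0014  0.0012]
```

View pics/w3.png

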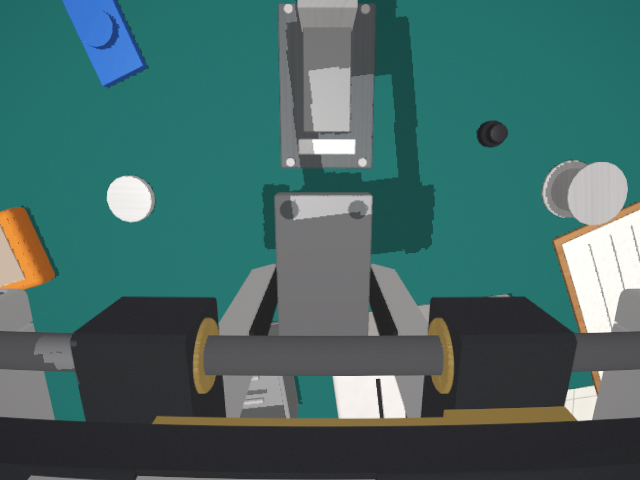

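The wrist view shows the whole jig: foot (279,5)–(374,166), nest (303,30)–(352,132), near cheek top at (327,147) and far cheek at (328,5).

```bash
python3 - <<'E'
from h import *
a=np.load("top.npy",allow_pickle=True).item();s=np.load("w3.npy",allow_pickle=True).item()
def blob(s,lo,hi,roi):
    C=cloud(s); m=(C[...,2]>lo)&(C[...,2]<hi); k=np.zeros_like(m); k[roi[1]:roi[3],roi[0]:roi[2]]=1; return C,(m&k)
for n,S,roi in(("wr",s,(270,0,390,180)),("top",a,(240,175,305,262))):
    for nm,lo,hi in(("cheeks",.066,.08),("nest",.044,.056),("foot",.006,.018)):
        C,m=blob(S,lo,hi,roi); P=C[m]
        r=cv2.minAreaRect((P[:,:2]*1e3).astype(np.float32)); b=cv2.boxPoints(r);e=max(b[1]-b[0],b[2]-b[1],key=np.linalg.norm)
        print(n,nm,len(P),np.round(r[0],1),np.round(r[1],1),np.degrees(np.arctan(e[1]/e[0])).round(2),np.median(P[:,2]).round(4))
# foot outline by colour, in wrist image
im=s["img"].astype(int); g=(np.ptp(im,axis=2)<30); g[180:]=0
c,w,an,m=rectz(s,g,(290,100),.012); print("foot col",c,w,an)
# screws on foot corners: two-view
def screws(S,roi):
    x=S["img"].astype(int);k=(x.min(2)>0);return
# white near cheek top in wrist
b=(im.min(2)>235);b[:138]=0;b[155:]=0
c,w,an,m=rectz(s,b,(327,147),.072);print("near cheek",c,w,an,cen(m))
at=a["img"].astype(int);bt=(at.min(2)>205)
for uv in((273,189),(267,244)):
    c,w,an,mm=rectz(a,bt,uv,.072);print("top cheek",uv,c,w,an)
    if uv[1]==189: print(tri(a,cen(mm),s,cen(m)))
E
```

```text
wr cheeks 1402 [584.1  46.7] [ 46.1 115.6] -7.18 0.0715
wr nest 5229 [577.6  47.4] [46.  91.7] -7.32 0.0496
wr foot 8484 [581.1  47. ] [ 90.8 149.1] -7.26 0.0116
top cheeks 286 [579.7  46.1] [ 46.  122.2] -7.41 0.0704
top nest 842 [578.2  45.7] [ 45.9 119.2] -7.25 0.0486
top foot 1823 [577.5  46.1] [ 90.1 154.7] -7.42 0.0105
foot col [580.73193359  46.95833588] [ 89.5610199 151.4510498] -7.446824
near cheek [636.54534912  45.18225861] [33.15066147  9.50826836] 82.63894 (333.4999694824219, 145.99998474121094)
top cheek (273, 189) [634.45666504  39.38678741] [41.90589905  8.55025005] 82.515434
(array([0.63677655, 0.04309931, 0.05173692]), np.float64(0.005325458355138938))
top cheek (267, 244) [525.60906982  53.28956604] [41.51470566  8.69921017] 82.49667
```

```bash
python3 go.py 581.2 46.5 100 172.6
```

```text
t 7.75 pos [703.8  29.1 199.4] rpy [-1.7989e+02 -8.0000e-02  1.7257e+02] F [-0.3 -0.3 -0.9] w 45.6 ff 30.0
d mm [123.7   1.6  99.6] rot [-0.0019 -0.0014 -0.0006]
```

>>> carry_out([
  [0.02, 0, 0.01, 0, 0, 0],
  [0.055, 0.001, 0.025, 0, 0, 0],
  [0.09, 0.0015, 0.04, -0.002, -0.001, 0],
  [0.115, 0.0015, 0.055, -0.002, -0.001, 0],
  [0.1235, 0.0015, 0.07, -0.002, -0.001, 0],
])

```text
time: 8.25
tool_pos: [0.5793, 0.0468, 0.1293]
ee_rot: [3.141, -0.001, 3.012]
wrist_force: [0.3, -0.5, -1.5]
width: 0.0456
finger_force: 30.0
```

>>> carry_out([
  [0, 0, 0.01, 0, 0, 0],
  [0, 0, 0.02, 0, 0, 0],
  [0, 0, 0.03, 0, 0, 0],
  [0, 0, 0.03, 0, 0, 0],
  [0, 0, 0.03, 0, 0, 0],
])

```text
time: 8.75
tool_pos: [0.5821, 0.0462, 0.099]
ee_rot: [3.142, -0.001, 3.012]
wrist_force: [0.1, -0.5, -1.5]
width: 0.0461
finger_force: 30.0
```

```bash
python3 go.py 581.2 46.5 56 172.6
```

```text
t 8.75 pos [582.1  46.2  99. ] rpy [ 1.8000e+02 -7.0000e-02  1.7255e+02] F [ 0.1 -0.5 -1.5] w 46.1 ff 30.0
d mm [ 0.9  0.1 43. ] rot [ 0.     -0.0011 -0.0009]
```

>>> carry_out([
  [0.0008, 0, 0.012, 0, 0, 0],
  [0.0008, 0, 0.024, 0, -0.001, -0.001],
  [0.0008, 0, 0.034, 0, -0.001, -0.001],
  [0.0008, 0, 0.04, 0, -0.001, -0.001],
  [0.0008, 0, 0.043, 0, -0.001, -0.001],
])

```text
time: 9.25
tool_pos: [0.58, 0.0465, 0.0548]
ee_rot: [-3.141, -0.002, 3.013]
wrist_force: [-0.1, 0.4, -1.8]
width: 0.046
finger_force: 30.0
```

>>> carry_out([
  [0, 0, 0.0005, 0, 0, 0],
  [0, 0, 0.001, 0, 0, 0],
  [0, 0, 0.001, 0, 0, 0],
  [0, 0, 0.001, 0, 0, 0],
  [0, 0, 0.001, 0, 0, 0],
])

```text
time: 9.75
tool_pos: [0.581, 0.0465, 0.0556]
ee_rot: [3.141, 0.001, 3.013]
wrist_force: [0.6, 0.1, -1.4]
width: 0.0455
finger_force: 30.0
```

```bash
python3 go.py 581.2 46.5 54 172.6
```

```text
t 9.75 pos [581.   46.5  55.6] rpy [1.7999e+02 5.0000e-02 1.7262e+02] F [ 0.6  0.1 -1.4] w 45.5 ff 30.0
d mm [-0.2  0.   1.6] rot [0.0001 0.0008 0.0004]
```

Lower 1.5 mm more and check the force before opening.

>>> carry_out([
  [0, 0, 0.0005, 0, 0, 0],
  [0, 0, 0.001, 0, 0, 0],
  [0, 0, 0.0015, 0, 0, 0],
  [0, 0, 0.0015, 0, 0, 0],
  [0, 0, 0.0015, 0, 0, 0],
])

```text
time: 10.25
tool_pos: [0.5808, 0.0465, 0.054]
ee_rot: [3.141, 0.0, 3.013]
wrist_force: [-0.0, -0.9, 0.1]
width: 0.0456
finger_force: 30.0
```

The force went from −1.5 N to about 0, so the plate's weight is now on the nest. Opening, then rising.

>>> carry_out([
  [0, 0, 0, 0, 0, 0],
  [0, 0, 0, 0, 0, 0],
  [0, 0, 0, 0, 0, 0],
  [0, 0, 0, 0, 0, 0],
  [0, 0, 0, 0, 0, 0],
], jaw=1)

```text
time: 10.75
tool_pos: [0.5808, 0.0465, 0.0537]
ee_rot: [3.141, 0.0, 3.013]
wrist_force: [-0.2, -0.1, 0.4]
width: 0.082
finger_force: 0.0
```

>>> carry_out([
  [0, 0, 0, 0, 0, 0],
  [0, 0, 0, 0, 0, 0],
  [0, 0, -0.01, 0, 0, 0],
  [0, 0, -0.03, 0, 0, 0],
  [0, 0, -0.06, 0, 0, 0],
])

```text
time: 11.25
tool_pos: [0.5795, 0.0465, 0.113]
ee_rot: [-3.141, -0.004, 3.013]
wrist_force: [0.3, 0.3, 0.7]
width: 0.0943
finger_force: 0.0
```

>>> carry_out([
  [-0.015, 0, -0.035, 0, 0, 0],
  [-0.04, 0, -0.06, 0, 0, 0],
  [-0.08, 0, -0.085, 0, 0, 0],
  [-0.115, 0, -0.085, 0, 0, 0],
  [-0.125, 0, -0.085, 0, 0, 0],
])

```text
time: 11.75
tool_pos: [0.7077, 0.0297, 0.1997]
ee_rot: [3.141, 0.003, 3.012]
wrist_force: [0.8, -0.1, -0.5]
width: 0.0941
finger_force: 0.0
```

```bash
python3 go.py 424.6 -293 180 133.5; python3 - <<'E'
from h import *
s=snapshot("wrist"); save("w4",s["img"]); np.save("w4.npy",s,allow_pickle=True)
E
```

```text
t 11.75 pos [707.7  29.7 199.7] rpy [179.99   0.19 172.58] F [ 0.8 -0.1 -0.5] w 94.1 ff 0.0
d mm [ 239.1 -356.5   18.9] rot [0.0013 0.0031 0.682 ]
```

View pics/w4.png

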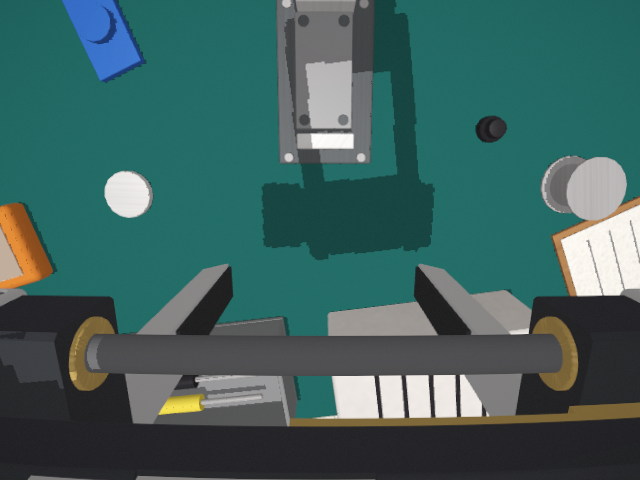

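The plate sits on the nest between the cheeks, with screw holes at (303,20), (346,20), (304,119) and (343,119). I'll verify with range while moving to the cover.

```bash
python3 - <<'E'
from h import *
s=np.load("w4.npy",allow_pickle=True).item();C=cloud(s)
m=(C[...,2]>.056)&(C[...,2]<.0665);m[180:]=0;m[:,:270]=0;m[:,390:]=0
P=C[cv2.erode(m.astype(np.uint8),np.ones((3,3)))>0]
r=cv2.minAreaRect((P[:,:2]*1e3).astype(np.float32));print(r,np.median(P[:,2]))
A=np.linalg.lstsq(np.c_[P[:,:2],np.ones(len(P))],P[:,2],rcond=None)[0];print("tilt",A[:2])
H=onz(s,[(303,20),(346,20),(304,119),(343,119)],.062)*1e3;print(H.round(1),H.mean(0))
E
```

```text
((578.4738159179688, 46.096893310546875), (44.98035430908203, 93.6903305053711), 81.84524536132812) 0.06157869754870604
tilt [ 0.00062467 -0.00030306]
[[541.   34.4  62. ]
 [545.4  68.   62. ]
 [616.2  24.8  62. ]
 [620.4  56.7  62. ]] [580.74225731  45.98147148  62.        ]
```

>>> carry_out([
  [0.02, -0.03, 0, 0, 0, 0],
  [0.045, -0.065, 0, 0, 0, 0],
  [0.07, -0.105, 0, 0, 0, 0],
  [0.1, -0.145, 0, 0, 0, 0],
  [0.12, -0.178, 0, 0, 0, 0],
])

```text
time: 12.3
tool_pos: [0.5604, -0.1318, 0.1997]
ee_rot: [-3.141, 0.001, 3.012]
wrist_force: [0.2, 0.6, 0.3]
width: 0.094
finger_force: 0.0
```

>>> carry_out([
  [0.03, -0.04, 0.004, 0, 0, 0.136],
  [0.055, -0.08, 0.008, 0, 0, 0.272],
  [0.08, -0.12, 0.012, 0, 0, 0.408],
  [0.105, -0.16, 0.016, 0, 0, 0.545],
  [0.119, -0.178, 0.019, 0, 0.003, 0.682],
])

```text
time: 12.8
tool_pos: [0.4192, -0.2938, 0.1802]
ee_rot: [-3.14, -0.002, 2.322]
wrist_force: [0.3, 0.3, -0.3]
width: 0.0942
finger_force: 0.0
```

>>> carry_out([
  [0, 0, 0, 0, 0, 0],
  [0, 0, 0, 0, 0, 0],
  [0, 0, 0, 0, 0, 0],
  [0, 0, 0, 0, 0, 0],
  [0, 0, 0, 0, 0, 0],
])

```text
time: 13.3
tool_pos: [0.4228, -0.2911, 0.1799]
ee_rot: [-3.141, -0.002, 2.333]
wrist_force: [0.5, 0.2, -0.2]
width: 0.0938
finger_force: 0.0
```

```bash
python3 go.py 424.6 -293 180 133.5; python3 - <<'E'
from h import *
s=snapshot("wrist"); save("w5",s["img"]); np.save("w5.npy",s,allow_pickle=True)
E
```

```text
t 13.3 pos [ 422.8 -291.1  179.9] rpy [-1.7996e+02 -1.4000e-01  1.3369e+02] F [ 0.5  0.2 -0.2] w 93.8 ff 0.0
d mm [-2.7  0.  -0.1] rot [-0.0006 -0.0025  0.0033]
```

View pics/w5.png

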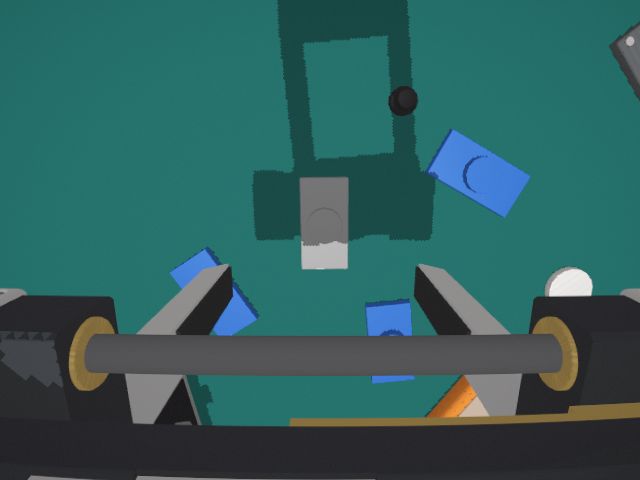

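The wrist view shows the grey cover at (324,223), boss up, with no blue parts within the fingers' path (±60 px).

```bash
python3 - <<'E'
from h import *
s=np.load("w5.npy",allow_pickle=True).item();a=np.load("top.npy",allow_pickle=True).item()
f=lambda s:(np.ptp(s["img"].astype(int),axis=2)<45)&(s["img"].max(2)>75)
c,w,an,m=rectz(s,f(s),(324,190),.01); print(c,w,an)
C=cloud(s); print(np.percentile(C[m>0][:,2],[10,30,90]))
print(tri(a,cen(rectz(a,f(a),(430,298),.01)[3]),s,cen(m)))
E
python3 go.py 424.7 -293 3 133.5
```

```text
[ 425.59518433 -293.64202881] [46.76354599 91.2826004 ] -45.44324
[0.00845313 0.00923891 0.01964133]
(array([ 0.42456721, -0.29288708,  0.01048953]), np.float64(7.639444852261753e-05))
t 13.35 pos [ 422.6 -291.2  179.8] rpy [-1.7996e+02 -1.5000e-01  1.3366e+02] F [ 0.8  0.4 -0. ] w 93.9 ff 0.0
d mm [ -3.2   0.4 176.8] rot [-0.0008 -0.0026  0.0028]
```

>>> carry_out([
  [-0.001, 0, 0.04, 0, 0, 0],
  [-0.002, 0.0004, 0.08, 0, -0.002, -0.005],
  [-0.0034, 0.0004, 0.11, 0, -0.002, -0.01],
  [-0.0034, 0.0004, 0.135, 0, -0.002, -0.01],
  [-0.0034, 0.0004, 0.15, 0, -0.002, -0.01],
])

```text
time: 13.85
tool_pos: [0.4233, -0.2924, 0.027]
ee_rot: [-3.14, -0.005, 2.342]
wrist_force: [-1.2, 0.6, 0.5]
width: 0.0942
finger_force: 0.0
```

>>> carry_out([
  [0, 0, 0.008, 0, 0, 0],
  [0, 0, 0.014, 0, 0, 0],
  [0, 0, 0.019, 0, 0, 0],
  [0, 0, 0.023, 0, 0, 0],
  [0, 0, 0.0245, 0, 0, 0],
])

```text
time: 14.35
tool_pos: [0.4244, -0.2941, 0.0054]
ee_rot: [-3.141, -0.0, 2.341]
wrist_force: [-0.6, -0.4, -0.2]
width: 0.0939
finger_force: 0.0
```

```bash
python3 go.py 425.2 -293.3 3 134.3
```

```text
t 14.35 pos [ 424.4 -294.1    5.4] rpy [-179.95   -0.    134.12] F [-0.6 -0.4 -0.2] w 93.9 ff 0.0
d mm [0.  1.1 2.4] rot [-0.0008 -0.0001 -0.0031]
```

>>> carry_out([
  [0, 0.0005, 0.001, 0, 0, -0.003],
  [0, 0.001, 0.002, 0, 0, -0.003],
  [0, 0.001, 0.002, 0, 0, -0.003],
  [0, 0.001, 0.002, 0, 0, -0.003],
  [0, 0.001, 0.002, 0, 0, -0.003],
], jaw=0.7)

```text
time: 14.85
tool_pos: [0.425, -0.2933, 0.0033]
ee_rot: [-3.141, -0.0, 2.344]
wrist_force: [0.1, 0.2, -0.5]
width: 0.066
finger_force: 0.0
```

>>> carry_out([
  [0, 0, 0, 0, 0, 0],
  [0, 0, 0, 0, 0, 0],
  [0, 0, 0, 0, 0, 0],
  [0, 0, 0, 0, 0, 0],
  [0, 0, 0, 0, 0, 0],
], jaw=0.3)

```text
time: 15.35
tool_pos: [0.425, -0.2932, 0.0032]
ee_rot: [-3.141, -0.001, 2.344]
wrist_force: [0.0, 0.3, -0.1]
width: 0.0455
finger_force: 30.0
```

>>> carry_out([
  [0, 0, 0, 0, 0, 0],
  [0, 0, 0, 0, 0, 0],
  [0, 0, 0, 0, 0, 0],
  [0, 0, 0, 0, 0, 0],
  [0, 0, 0, 0, 0, 0],
])

```text
time: 15.85
tool_pos: [0.425, -0.2932, 0.0032]
ee_rot: [-3.141, -0.001, 2.344]
wrist_force: [0.6, 0.4, 0.1]
width: 0.0456
finger_force: 30.0
```

```bash
python3 go.py 425.2 -293.3 180 134.3
```

```text
t 15.85 pos [ 425.  -293.2    3.2] rpy [-1.7996e+02 -4.0000e-02  1.3429e+02] F [0.6 0.4 0.1] w 45.6 ff 30.0
d mm [-1.000e-01 -1.000e-01 -1.768e+02] rot [-0.0007 -0.0007 -0.0002]
```

>>> carry_out([
  [0, 0, -0.015, 0, 0, 0],
  [0, 0, -0.05, 0, 0, 0],
  [0, 0, -0.09, 0, 0, 0],
  [0, 0, -0.13, 0, 0, 0],
  [0, 0, -0.16, 0, 0, 0],
])

```text
time: 16.35
tool_pos: [0.4254, -0.2936, 0.1657]
ee_rot: [-3.141, 0.002, 2.344]
wrist_force: [0.3, 0.2, -1.8]
width: 0.0457
finger_force: 30.0
```

>>> carry_out([
  [0, 0, -0.01, 0, 0, 0],
  [0, 0, -0.015, 0, 0, 0],
  [0, 0, -0.017, 0, 0, 0],
  [0, 0, -0.017, 0, 0, 0],
  [0, 0, -0.017, 0, 0, 0],
])

```text
time: 16.85
tool_pos: [0.4244, -0.2926, 0.1781]
ee_rot: [-3.14, -0.004, 2.344]
wrist_force: [0.7, -0.2, -0.9]
width: 0.0454
finger_force: 30.0
```

```bash
python3 go.py 580.8 46.3 160 172.6; python3 - <<'E'
from h import *
s=snapshot("wrist"); save("w6",s["img"][150:320,230:420]); C=cloud(s);o=get_obs();R=Ro.from_euler("xyz",o["ee_rot"])
m=(C[...,2]>.165)&(np.ptp(s["img"].astype(int),axis=2)<45);m[:185]=0;m[260:]=0;m[:,:268]=0;m[:,380:]=0
P=R.inv().apply(C[m]-o["tool_pos"])*1e3
Q=P[(P[:,2]>-11)&(P[:,2]<-4)];B=P[(P[:,2]<-14)&(P[:,2]>-21)]
print(len(Q),Q.min(0),Q.max(0),np.median(Q[:,2])); print(len(B),B.min(0),B.max(0),np.median(B[:,2]) if len(B) else 0)
E
```

```text
t 16.85 pos [ 424.4 -292.6  178.1] rpy [-179.93   -0.25  134.29] F [ 0.7 -0.2 -0.9] w 45.4 ff 30.0
d mm [133.3 348.6  18.3] rot [ 4.000e-04 -4.600e-03 -6.687e-01]
6059 [ 12.52657648 -23.16006122 -10.78576736] [44.0855182  22.60373612 -4.01057219] -6.100669360687569
15 [ 15.25323689  -3.48749115 -15.51935342] [ 16.01160758   3.47446177 -14.02144665] -14.482591497355472
```

>>> carry_out([
  [0.01, 0.025, 0.002, 0, 0, -0.06],
  [0.025, 0.06, 0.004, 0, 0, -0.14],
  [0.04, 0.1, 0.006, 0, -0.002, -0.25],
  [0.055, 0.14, 0.008, 0, -0.004, -0.37],
  [0.07, 0.18, 0.009, 0, -0.0046, -0.45],
])

```text
time: 17.4
tool_pos: [0.505, -0.1158, 0.17]
ee_rot: [-3.14, 0.002, 2.797]
wrist_force: [0.2, 0.1, -1.4]
width: 0.0455
finger_force: 30.0
```

```bash
python3 go.py 579.9 46.5 140 172.6
```

```text
t 17.4 pos [ 505.  -115.8  170. ] rpy [-1.7991e+02  1.1000e-01  1.6027e+02] F [ 0.2  0.1 -1.4] w 45.5 ff 30.0
d mm [-15.6 178.1  29.7] rot [-0.0017  0.0017 -0.2151]
```

>>> carry_out([
  [-0.003, 0.045, 0, 0, 0, -0.06],
  [-0.007, 0.09, 0, 0, 0, -0.12],
  [-0.011, 0.13, 0.01, 0, 0, -0.17],
  [-0.014, 0.16, 0.02, -0.001, 0.001, -0.2],
  [-0.0155, 0.178, 0.03, -0.001, 0.001, -0.215],
])

```text
time: 17.9
tool_pos: [0.5806, 0.0469, 0.1393]
ee_rot: [-3.141, 0.001, 3.012]
wrist_force: [0.0, 0.1, -0.6]
width: 0.0456
finger_force: 30.0
```

>>> carry_out([
  [0, 0, 0.01, 0, 0, 0],
  [0, 0, 0.025, 0, 0, 0],
  [0, 0, 0.035, 0, 0, 0],
  [0, 0, 0.04, 0, 0, 0],
  [0, 0, 0.04, 0, 0, 0],
])

```text
time: 18.4
tool_pos: [0.5796, 0.0434, 0.0998]
ee_rot: [-3.14, 0.0, 3.007]
wrist_force: [-0.1, 0.5, -0.2]
width: 0.0455
finger_force: 30.0
```

```bash
python3 go.py 579.9 46.5 67 172.6
```

```text
t 18.4 pos [579.6  43.4  99.8] rpy [-1.7992e+02  1.0000e-02  1.7229e+02] F [-0.1  0.5 -0.2] w 45.5 ff 30.0
d mm [ 0.1  3.1 32.8] rot [-0.0014  0.0001 -0.0054]
```

>>> carry_out([
  [0, 0.001, 0, 0, 0, -0.002],
  [0, 0.002, 0.005, -0.001, 0, -0.004],
  [0, 0.003, 0.01, -0.001, 0, -0.005],
  [0, 0.003, 0.014, -0.001, 0, -0.005],
  [0, 0.003, 0.016, -0.001, 0, -0.005],
])

```text
time: 18.9
tool_pos: [0.5805, 0.0476, 0.0841]
ee_rot: [-3.141, 0.001, 3.014]
wrist_force: [-1.1, 0.4, -1.0]
width: 0.0451
finger_force: 30.0
```

>>> carry_out([
  [0, 0, 0.002, 0, 0, 0],
  [0, 0, 0.004, 0, 0, 0],
  [0, 0, 0.005, 0, 0, 0],
  [0, 0, 0.005, 0, 0, 0],
  [0, 0, 0.005, 0, 0, 0],
])

```text
time: 19.4
tool_pos: [0.581, 0.0475, 0.08]
ee_rot: [-3.142, 0.002, 3.014]
wrist_force: [0.2, -0.3, -1.4]
width: 0.0454
finger_force: 30.0
```

```bash
python3 go.py 579.9 46.5 67 172.6
```

```text
t 19.4 pos [581.   47.5  80. ] rpy [-1.8000e+02  1.4000e-01  1.7268e+02] F [ 0.2 -0.3 -1.4] w 45.4 ff 30.0
d mm [ 1.  -1.1 13. ] rot [-0.      0.0024  0.0014]
```

>>> carry_out([
  [0.001, -0.001, 0.004, 0, 0.001, 0.001],
  [0.001, -0.001, 0.008, 0, 0.002, 0.001],
  [0.001, -0.001, 0.011, 0, 0.002, 0.001],
  [0.001, -0.001, 0.012, 0, 0.002, 0.001],
  [0.001, -0.001, 0.012, 0, 0.002, 0.001],
])

```text
time: 19.9
tool_pos: [0.5796, 0.0466, 0.0675]
ee_rot: [-3.141, -0.001, 3.013]
wrist_force: [-0.6, 0.2, -0.8]
width: 0.0459
finger_force: 30.0
```

```bash
python3 go.py 579.9 46.5 65.2 172.6
```

```text
t 19.9 pos [579.6  46.6  67.5] rpy [-1.7999e+02 -3.0000e-02  1.7262e+02] F [-0.6  0.2 -0.8] w 45.9 ff 30.0
d mm [-0.3 -0.1  2.3] rot [-0.0002 -0.0006  0.0004]
```

>>> carry_out([
  [0, 0, 0.0005, 0, 0, 0],
  [0, 0, 0.001, 0, 0, 0],
  [0, 0, 0.0015, 0, 0, 0],
  [0, 0, 0.002, 0, 0, 0],
  [0, 0, 0.002, 0, 0, 0],
])

```text
time: 20.4
tool_pos: [0.5798, 0.0466, 0.0658]
ee_rot: [-3.142, 0.0, 3.013]
wrist_force: [-0.3, 0.6, -1.0]
width: 0.0454
finger_force: 30.0
```

>>> carry_out([
  [0, 0, 0.0003, 0, 0, 0],
  [0, 0, 0.0003, 0, 0, 0],
  [0, 0, 0.0003, 0, 0, 0],
  [0, 0, 0.0003, 0, 0, 0],
  [0, 0, 0.0003, 0, 0, 0],
])

```text
time: 20.9
tool_pos: [0.5798, 0.0466, 0.0656]
ee_rot: [-3.142, 0.0, 3.013]
wrist_force: [0.9, 0.1, -1.6]
width: 0.0451
finger_force: 30.0
```

```bash
python3 go.py 579.9 46.5 65.2 172.6
```

```text
t 20.9 pos [579.8  46.6  65.6] rpy [-1.8000e+02  1.0000e-02  1.7262e+02] F [ 0.9  0.1 -1.6] w 45.1 ff 30.0
d mm [-0.1 -0.1  0.4] rot [-0.0001  0.0002  0.0004]
```

>>> carry_out([
  [0, 0, 0.0003, 0, 0, 0],
  [0, 0, 0.0006, 0, 0, 0],
  [0, 0, 0.0006, 0, 0, 0],
  [0, 0, 0.0006, 0, 0, 0],
  [0, 0, 0.0006, 0, 0, 0],
])

```text
time: 21.4
tool_pos: [0.5799, 0.0466, 0.0652]
ee_rot: [-3.142, 0.0, 3.013]
wrist_force: [0.2, -0.4, 0.1]
width: 0.0455
finger_force: 30.0
```

Contact. Open, rise, then step back to look.

>>> carry_out([
  [0, 0, 0, 0, 0, 0],
  [0, 0, 0, 0, 0, 0],
  [0, 0, 0, 0, 0, 0],
  [0, 0, 0, 0, 0, 0],
  [0, 0, 0, 0, 0, 0],
], jaw=1)

```text
time: 21.9
tool_pos: [0.5799, 0.0466, 0.0649]
ee_rot: [-3.142, 0.0, 3.013]
wrist_force: [0.5, 0.3, -0.4]
width: 0.0821
finger_force: 0.0
```

>>> carry_out([
  [0, 0, 0, 0, 0, 0],
  [0, 0, 0, 0, 0, 0],
  [0, 0, -0.01, 0, 0, 0],
  [0, 0, -0.03, 0, 0, 0],
  [0, 0, -0.06, 0, 0, 0],
])

```text
time: 22.4
tool_pos: [0.5786, 0.0467, 0.1243]
ee_rot: [-3.141, -0.004, 3.013]
wrist_force: [0.2, 0.2, 1.1]
width: 0.0939
finger_force: 0.0
```

>>> carry_out([
  [-0.015, 0, -0.035, 0, 0, 0],
  [-0.04, 0, -0.06, 0, 0, 0],
  [-0.08, 0, -0.075, 0, 0, 0],
  [-0.11, 0, -0.075, 0, 0, 0],
  [-0.12, 0, -0.075, 0, 0, 0],
], jaw=0)

```text
time: 22.9
tool_pos: [0.7013, 0.0306, 0.2008]
ee_rot: [-3.142, 0.003, 3.012]
wrist_force: [-0.8, 0.1, -1.1]
width: 0.0576
finger_force: 0.0
```

>>> carry_out([
  [0, 0, 0, 0, 0, 0],
  [0, 0, 0, 0, 0, 0],
  [0, 0, 0, 0, 0, 0],
  [0, 0, 0, 0, 0, 0],
  [0, 0, 0, 0, 0, 0],
])

```text
time: 23.4
tool_pos: [0.6983, 0.0314, 0.2006]
ee_rot: [3.142, 0.001, 3.013]
wrist_force: [-0.5, -0.1, 0.7]
width: 0.0176
finger_force: 0.0
```

```bash
python3 go.py 580.5 46.5 110 172.6; python3 - <<'E'
from h import *
s=snapshot("wrist"); save("w7",s["img"]); np.save("w7.npy",s,allow_pickle=True);C=cloud(s)
for n,lo,hi in(("slab",.068,.0765),("boss",.078,.088)):
    m=(C[...,2]>lo)&(C[...,2]<hi);m[180:]=0;m[:,:270]=0;m[:,390:]=0
    if n=="slab": m[118:]=0
    P=C[cv2.erode(m.astype(np.uint8),np.ones((3,3)))>0]
    r=cv2.minAreaRect((P[:,:2]*1e3).astype(np.float32));print(n,len(P),r,np.median(P[:,2]))
    A=np.linalg.lstsq(np.c_[P[:,:2],np.ones(len(P))],P[:,2],rcond=None)[0];print("tilt",A[:2])
E
```

```text
t 23.4 pos [698.3  31.4 200.6] rpy [1.8000e+02 4.0000e-02 1.7263e+02] F [-0.5 -0.1  0.7] w 17.6 ff 0.0
d mm [118.9  -0.2  90.5] rot [0.     0.0007 0.0006]
slab 4405 ((564.2213134765625, 48.11454772949219), (46.05402755737305, 86.67496490478516), 82.10337829589844) 0.07152804877965452
tilt [ 0.0005837  -0.00145498]
boss 1324 ((580.6890869140625, 45.38398361206055), (30.751928329467773, 30.984821319580078), 17.1235408782959) 0.08157674174566462
tilt [0.00332696 0.00338725]
```

View pics/w7.png

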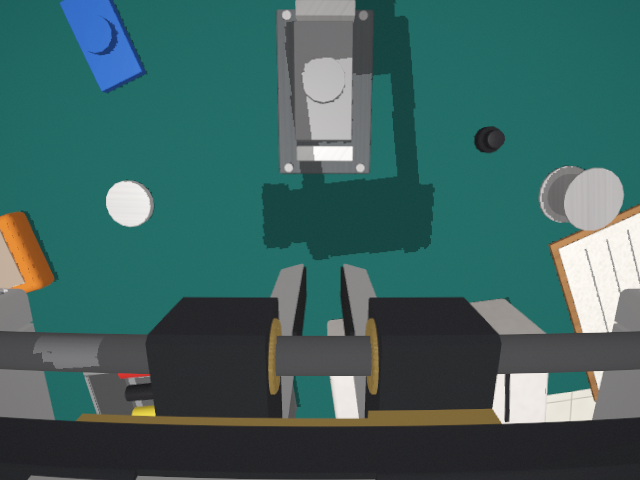

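The cover sits level on the plate between the cheeks, with the boss centre at (322,80) → (580.7, 45.8) mm and its top at 82 mm. Going above the boss with shut fingers.

>>> carry_out([
  [0.02, 0, 0.01, 0, 0, 0],
  [0.055, 0, 0.03, 0, 0, 0],
  [0.09, 0, 0.05, 0, 0, 0],
  [0.112, 0, 0.075, 0, 0, 0],
  [0.1185, -0.0002, 0.09, 0, 0, 0],
], jaw=0)

```text
time: 23.95
tool_pos: [0.5779, 0.0468, 0.1084]
ee_rot: [-3.141, -0.003, 3.013]
wrist_force: [-1.1, -0.1, 0.1]
width: 0.0002
finger_force: 0.0
```

>>> carry_out([
  [0, 0, 0, 0, 0, 0],
  [0, 0, 0, 0, 0, 0],
  [0, 0, 0.005, 0, 0, 0],
  [0, 0, 0.01, 0, 0, 0],
  [0, 0, 0.01, 0, 0, 0],
])

```text
time: 24.45
tool_pos: [0.5815, 0.0461, 0.0995]
ee_rot: [-3.141, -0.001, 3.013]
wrist_force: [0.6, -0.1, -0.8]
width: 0.0003
finger_force: 0.0
```

```bash
python3 go.py 580.5 46 82 172.6
```

```text
t 24.45 pos [581.5  46.1  99.5] rpy [-1.7999e+02 -3.0000e-02  1.7261e+02] F [ 0.6 -0.1 -0.8] w 0.3 ff 0.0
d mm [ 0.9 -0.3 17.5] rot [-0.0002 -0.0006  0.0002]
```

>>> carry_out([
  [0.001, 0, 0.004, 0, 0, 0],
  [0.001, 0, 0.008, 0, 0, 0],
  [0.001, 0, 0.012, 0, 0, 0],
  [0.001, 0, 0.015, 0, 0, 0],
  [0.001, 0, 0.016, 0, 0, 0],
])

```text
time: 24.95
tool_pos: [0.58, 0.0464, 0.0833]
ee_rot: [-3.141, -0.001, 3.013]
wrist_force: [-0.8, -0.6, -0.3]
width: 0.0003
finger_force: 0.0
```

>>> carry_out([
  [0, 0, 0.001, 0, 0, 0],
  [0, 0, 0.002, 0, 0, 0],
  [0, 0, 0.002, 0, 0, 0],
  [0, 0, 0.002, 0, 0, 0],
  [0, 0, 0.002, 0, 0, 0],
])

```text
time: 25.45
tool_pos: [0.5805, 0.0463, 0.0823]
ee_rot: [3.142, 0.001, 3.013]
wrist_force: [-0.8, -0.8, 1.0]
width: 0.0001
finger_force: 0.7
```

>>> carry_out([
  [0, 0, 0.001, 0, 0, 0],
  [0, 0, 0.002, 0, 0, 0],
  [0, 0, 0.003, 0, 0, 0],
  [0, 0, 0.003, 0, 0, 0],
  [0, 0, 0.003, 0, 0, 0],
])

```text
time: 25.95
tool_pos: [0.5806, 0.0463, 0.0798]
ee_rot: [-3.142, 0.001, 3.013]
wrist_force: [-1.3, 0.1, 4.8]
width: 0.0001
finger_force: 2.5
```

```bash
python3 go.py 580.5 46 72 172.6
```

```text
t 25.95 pos [580.6  46.3  79.8] rpy [-1.8000e+02  7.0000e-02  1.7262e+02] F [-1.3  0.1  4.8] w 0.1 ff 2.5
d mm [ 0.  -0.4  7.8] rot [-0.      0.0011  0.0004]
```

>>> carry_out([
  [0, 0, 0.0015, 0, 0, 0],
  [0, 0, 0.003, 0, 0, 0],
  [0, 0, 0.0045, 0, 0, 0],
  [0, 0, 0.006, 0, 0, 0],
  [0, 0, 0.0065, 0, 0, 0],
])

```text
time: 26.45
tool_pos: [0.5806, 0.0463, 0.0741]
ee_rot: [3.142, 0.001, 3.013]
wrist_force: [-2.7, -0.3, 8.7]
width: 0.0003
finger_force: 4.5
```

>>> carry_out([
  [0, 0, 0.0005, 0, 0, 0],
  [0, 0, 0.001, 0, 0, 0],
  [0, 0, 0.001, 0, 0, 0],
  [0, 0, 0.001, 0, 0, 0],
  [0, 0, 0.001, 0, 0, 0],
])

```text
time: 26.95
tool_pos: [0.5806, 0.0464, 0.0734]
ee_rot: [3.142, 0.002, 3.013]
wrist_force: [-2.5, 0.7, 8.3]
width: 0.0005
finger_force: 4.5
```

```bash
python3 go.py 580.5 46.2 72 172.6
```

```text
t 26.95 pos [580.6  46.4  73.4] rpy [1.8000e+02 9.0000e-02 1.7263e+02] F [-2.5  0.7  8.3] w 0.5 ff 4.5
d mm [ 0.1 -0.2  1.4] rot [0.     0.0016 0.0005]
```

>>> carry_out([
  [0.0001, 0, 0.0005, 0, 0, 0],
  [0.0002, 0, 0.001, 0, 0, 0],
  [0.0002, 0, 0.0013, 0, 0, 0],
  [0.0002, 0, 0.0013, 0, 0, 0],
  [0.0002, 0, 0.0013, 0, 0, 0],
])

```text
time: 27.45
tool_pos: [0.5806, 0.0464, 0.0724]
ee_rot: [3.141, 0.002, 3.013]
wrist_force: [-2.9, 0.4, 9.5]
width: 0.0006
finger_force: 4.9
```

```bash
python3 - <<'E'
from h import *
z=[];f=[]
s=None
for i in range(6):
    s=snapshot("wrist" if i<3 else "top"); o=get_obs(); z.append(o["tool_pos"]*1e3); f.append(o["wrist_force"])
    if i==2: save("w8",s["img"])
    C=cloud(s)
    if i==5:
        print("top cheeks z",C[187:191,269:277,2].mean(),C[242:246,263:271,2].mean())
print(np.mean(z,0),np.std(z,0),np.mean(f,0),o["time"])
E
```

```text
top cheeks z 0.4607102518876308 0.07057310688584846
[580.6196244   46.37009097  72.40638498] [0.00953444 0.01221625 0.00895033] [-3.38683964 -0.31286693 10.14314574] 27.75
```

View pics/w8.png

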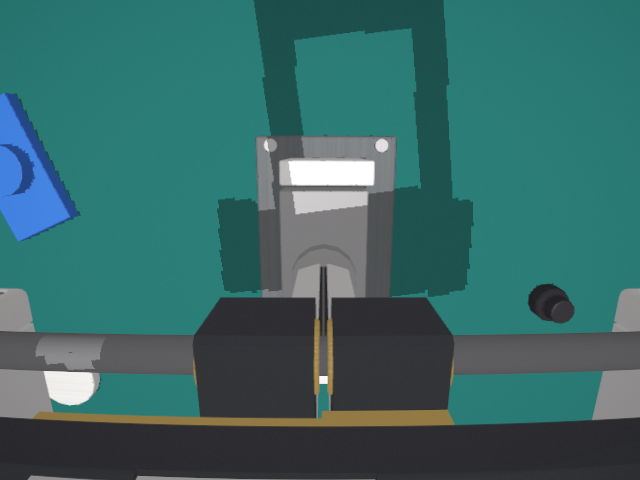

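The boss at (322,262) is under the fingertips and the cheek top at (327,173), with the cover square between. Comparing boss and slab with the cheek by range.

```bash
python3 - <<'E'
from h import *
Z=np.mean([cloud(snapshot("wrist"))[...,2] for _ in range(4)],0)*1e3
f=lambda a:(np.median(a).round(2),a.std().round(2))
print("cheek",f(Z[165:182,295:360]),"slab",f(Z[215:235,290:365]),"bossL",f(Z[266:280,302:314]),"bossR",f(Z[266:280,333:345]),"foot",f(Z[143:152,290:360]))
print(f(Z[215:235,285:300]),f(Z[215:235,345:360]))
E
python3 go.py 580.5 46.2 72 172.6
```

```text
cheek (np.float64(71.53), np.float64(5.99)) slab (np.float64(61.72), np.float64(7.35)) bossL (np.float64(86.4), np.float64(8.68)) bossR (np.float64(87.13), np.float64(8.6)) foot (np.float64(11.61), np.float64(8.82))
(np.float64(61.77), np.float64(8.08)) (np.float64(61.71), np.float64(6.63))
t 27.95 pos [580.6  46.4  72.4] rpy [1.8000e+02 1.2000e-01 1.7263e+02] F [-2.9 -0.3  9.8] w 0.3 ff 4.9
d mm [ 0.1 -0.2  0.4] rot [0.     0.0022 0.0004]
```

Slab to cheek is 9.8 mm, where flush is 10.0, so the boss is 0.2–0.4 mm proud. Adding 0.3 mm.

>>> carry_out([
  [0, 0, 0.0002, 0, 0, 0],
  [0, 0, 0.0003, 0, 0, 0],
  [0, 0, 0.0003, 0, 0, 0],
  [0, 0, 0.0003, 0, 0, 0],
  [0, 0, 0.0003, 0, 0, 0],
])

```text
time: 28.45
tool_pos: [0.5806, 0.0464, 0.0722]
ee_rot: [3.142, 0.002, 3.013]
wrist_force: [-3.2, -0.3, 10.1]
width: 0.0006
finger_force: 5.0
```

```bash
python3 - <<'E'
from h import *
Z=np.mean([cloud(snapshot("wrist"))[...,2] for _ in range(4)],0)*1e3
print(np.median(Z[165:182,295:360]),np.median(Z[215:235,290:365]))
E
python3 go.py 580.5 46.2 72 172.6
```

```text
71.54138447065195 61.550701283141635
t 28.65 pos [580.6  46.4  72.2] rpy [1.8000e+02 1.3000e-01 1.7262e+02] F [-3.   0.1 10.1] w 0.5 ff 5.0
d mm [ 0.1 -0.2  0.2] rot [0.0001 0.0022 0.0004]
```

The difference is now 9.99 mm, so it's flush, held at about 10 N. Handing in.

```bash
python3 -c "
from bench import *
print(close_job())"
```

```text
the job is handed in; nothing more can be done
None
```

The back plate and cover are stacked squarely on the nest, and I handed the job in at 28.65 s with the boss held flush with the cheek tops: the cover plate measured 9.99 mm below them (10.0 is flush), at about 10 N.

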